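# Line up a crate hinge for its pin

## Robot

A 6-joint arm with a two-finger parallel gripper is mounted at the origin on the work surface; the furniture and walls round the work are solid. World frame = base frame: x ahead of the robot, y to its left, z up, the work surface at z = 0. Lengths are in m, angles in rad, forces in N, time in s.
With the tool pointing down it reaches from about 0.425 to 0.95 m from the base axis. Payload 3.5 kg.
Tool frame: the origin (TCP) lies midway between the tips of the shut fingers; the grasp point (between the pads) lies 19 mm behind it (ctrl.hold_point_z is the distance from the TCP to the grasp point, in m); z points along the fingers, y is the line along which they close (so a half turn about z gives the same grasp; the last joint's range is limited). The gripper opens to 85 mm and grips with 20 to 120 N. Pads are 22 mm wide; open, the fingers measure 114 mm over their backs; the gripper's body (76 mm by 85 mm) begins 54 mm behind the grasp point. The pads swing forward as they close: fully open they stand 13 mm farther back than shut.
Start: joints at [1.066, 0.286, 1.577, -0, 1.279, -0.15], TCP at [0.234, 0.633, 0.231] pointing down, gripper open.
Joint ranges: [-2.77, 2.77], [-0.9, 2.22], [0.21, 2.48], [-1.53, 4.67], [0.24, 2.81], [-2.84, 2.84]. Speed limits (rad/s): [2.79, 2.79, 3.14, 3.14, 3.14, 3.14].

## Interface

Orientations are given as a unit quaternion [x, y, z, w].
In Python, from plant import readout, cams, sign_off, ctrl gives the robot as it stands. The module is installed in compiled form; this text tells all that it offers.
- The arm moves only by the tool step_arm, never from a script. Its argument "increments" is a list of rows, each a list of 2 entries, a list of its own where there are three numbers: the shift along the world's x, y, z in mm, then the turn, a rotation vector about the world's x, y, z in rad. In form: [[[x, y, z], [rx, ry, rz]], ...]. A call has 1 to 8 rows; each row shifts and turns the commanded pose from where the row before left it; what a row does not reach is not made up. A row lasts 1/12 s, in which the tool goes at most 41.7 mm and 7.16 degrees, less where a joint would pass 70% of its speed; a pose out of reach is approached as far as the arm can. A call is refused whole if a number of a shift passes 41.7 or a number of a turn 0.125, either way. A call with a gripper value outside its range is refused whole. "fingers" is the opening, from -1 (shut) to 1 (fully open), set as the call begins (left out, the last holds). The fingers move at their own pace and stop on an object; "grip_force" is the grip in N (left out, the last holds). Time passes only in rows, so rows that do not move let the fingers close. It gives the time, the measured TCP pose, the force, the opening and the grip force at its end, in the units of the state.
- readout.get_state(): the state, without advancing time (a new reading comes with each control period).
- cams.read_camera(name): name is "scene" or "top"; returns the picture (480x640x3 uint8, red, green, blue); there is no depth.
- cams.get_calibration(name): a dict with "fx", "fy", "cx", "cy" (pixels), "eye" and "rotation" of the camera in the world. Camera axes: x right, y up, looking along -z (the intrinsics and any distortion apply to the point x, -y, -z); pixel columns grow to the right and rows downward; lengths in m; the calibration is good to about 2 mm. A picture is of the moment at which its call begins. get_calibration takes no time and is no camera call.
- sign_off(): hands the job in; it is judged then, once.
The state is a dict: "time": time; "qpos": joint angles; "dq": joint speeds; "joint_efforts": joint torques, N m; "eef_pos": TCP position; "tcp_rot": TCP orientation; "contact_force": force on the tool from outside, world axes, zero at the start; "wrist_torque": the same for the moment, N m; "opening": opening from 0.0 (shut) to 1.0 (fully open); "finger_force": force on a finger pad.
Only numpy, scipy, OpenCV 4.12 (cv2) and the standard library are available. Lean on these libraries where they do the work, as an engineer would, in place of code of your own. Each camera call takes 0.05 s, during which the arm holds its last target. There are 200 camera calls.

## Task

Lift the steel hinge leaf up and off its peg on the blue hanging stand, and lower its knuckle, plate standing upright above it, into the gap between the two knuckles of the hinge leaf that is screwed to the wooden jamb block, so that the three holes line up and the hinge pin could be pushed straight through. Finish while holding the leaf there, still, in the gripper and touching neither the block nor its leaf; the pin stays in the block. Leave the other things on the bench where they are.

Things in the scene. Friction and masses are not known exactly. Their poses are not given: they have to be found in the camera images.
- leaf: Loose steel hinge leaf, 0.2 kg. Origin: middle of its bore; y along the bore; z up the plate; x the plate's normal. Knuckle: tube along y, 32 mm long, 26 mm outside, 16 mm bore. Above it a 30 mm wide neck, then a flat plate 8 mm thick (x -4 to 4), 90 mm wide (y), z = 20 to 100 mm (top edge). Same both ways round (half turn about z). Starts hanging upright by its hole, square to the peg.
- leaf_hole (a point): Centre of the leaf's 20 mm hanging hole, 52 mm above the bore (axis along the leaf's x). The 38 mm of plate above the hole is free on both faces: grip it there from above, across the 8 mm. The top edge starts about 197 mm above the bench.
- stand: Fixed hanging stand. Origin on the bench under the peg's middle; x along the peg, away from the robot at yaw 0. Black base x -32 to 68, y -45 to 45, 10 mm high. Blue post 16 mm across at x = 34, top at 161 mm. Horizontal steel peg 8 mm across from the post to x = -26 mm, ending in a red ball 14 mm across (front x = -33 mm); collar on the peg ends at x = 16 mm.
- peg_mid (a point): Middle of the peg's axis, 155 mm above the bench; axes as the stand's. The leaf hangs here and can slide between collar and ball. To come off it is raised about 6 mm, so that the ball passes the middle of the hole, then drawn along the stand's -x (towards the ball) by 45 mm or more.
- jamb: Fixed jamb block. Origin on the bench under the fixed bore's middle; y along the bore; x away from the robot at yaw 0. Two steel knuckles (26 mm outside, 16 mm bore) at y = -48 to -20 and 20 to 48 mm. Wooden block behind: x 20 to 66, 124 mm along y, 96 mm high, its steel leaf flat on top (to 104 mm); plywood base x 14 to 76, y -75 to 75, 8 mm high.
- jamb_bore (a point): Place for the loose knuckle's bore centre: on the fixed bore axis, midway in the 40 mm gap between the fixed knuckles, 100 mm above the bench; axes as the jamb's. The gap is open below, down to the bench. The brass hinge pin (8 mm) is parked upright, fixed, in the block at jamb x = 45, y = 55 mm, its head at 116 mm.
- tape_mask: roll of masking tape lying flat, 100 mm across, 25 mm high; leave alone; origin at the centre of its underside
- foam_corner: white L-shaped foam corner, 70x70x30 mm; leave alone; origin at the centre of its underside
- carton: small brown carton, 61x60x50 mm; leave alone; origin at the centre of its underside
Not all that is in view belongs to the job. Leave any purple look-alike of the leaf alone.

How it is judged:
On the way:
1. the leaf is off the peg and clear of the stand, held above the bench (distance between leaf_hole and peg_mid above 0.08 m and contact force between leaf and stand below 0.1 N and height (world z) of leaf above 0.05 m and contact force between the fingers and leaf above 2 N), for 0.2 s.
At the end, for the whole second after the job is handed in: Loose bore within 4 mm of the fixed bore axis sideways and in height, within 5 mm of mid-gap along it, parallel within 0.1 rad; plate up, within 0.25 rad of upright; leaf gripped (over 2 N), pressing on the jamb with under 0.5 N, slower than 20 mm/s (x of leaf in the frame of jamb_bore between -0.004 and 0.004 m and z of leaf in the frame of jamb_bore between -0.004 and 0.004 m and y of leaf in the frame of jamb_bore between -0.005 and 0.005 m and angle between the y axis of leaf and the y axis of jamb, either way round below 0.1 rad and angle between leaf's own z axis and vertical below 0.25 rad and height (world z) of leaf_hole above 0.13 m and contact force between the fingers and leaf above 2 N and contact force between leaf and jamb below 0.5 N and linear speed of leaf below 0.02 m/s); the arm keeps its last pose, push and grip.
It fails at once if the roll of masking tape is moved more than 30 mm (distance of tape_mask from where it was at the start of the episode above 0.03 m).
It fails at once if the foam corner is moved more than 30 mm (distance of foam_corner from where it was at the start of the episode above 0.03 m).
It fails at once if the small carton is moved more than 30 mm (distance of carton from where it was at the start of the episode above 0.03 m).
It also fails if it takes over 38 s, if anything falls off the work surface, if the arm or the gripper's body presses on something with over 40 N, if the wrist force passes 120 N, or if a joint passes its speed limit or range.

## Working session

There is one attempt and no reset: what is moved stays moved. The work goes in short steps, Python scripts to look and compute and a tool call to move; the robot and the scene stay as the last step left them, time stands still between calls to the robot, and variables do not carry over. Pictures are saved under pics/ and viewed, at most 12 in all, crops included, and the job is handed in when it is done.

Besides the shell and the picture viewer there is one more tool, called as name(argument=value, ...) on one line, values as JSON. step_arm: Moves the arm, as the interface text tells. Its arguments: {"type":"object","properties":{"increments":{"type":"array","items":{"type":"array"}},"fingers":{"type":"number"},"grip_force":{"type":"number"}},"required":["increments"]}

```bash
mkdir -p pics; python3 - <<'E'
from plant import readout, cams, ctrl
import cv2
for n in("scene","top"):
    im=cams.read_camera(n); cv2.imwrite(f"pics/{n}0.png",im[:,:,::-1]); c=cams.get_calibration(n); print(n,c)
s=readout.get_state(); print(s, ctrl.hold_point_z)
E
```

```text
scene {'fx': 560.7858707979852, 'fy': 560.7858707979852, 'cx': 316.4640624536616, 'cy': 251.68427098839743, 'eye': array([-0.67680995, -0.72470206,  0.75479999]), 'rotation': array([ 0.46071837, -0.27146339, -0.42618388,  0.72966671])}
top {'fx': 492.06480865269015, 'fy': 492.06480865269015, 'cx': 318.2963224619486, 'cy': 235.35002446967374, 'eye': array([ 0.42554888, -0.08156456,  1.14051186]), 'rotation': array([-0.0276426 ,  0.01122379,  0.70712162, -0.70646226])}
{'time': 0.1, 'qpos': array([ 1.06600766e+00,  2.87122022e-01,  1.57801824e+00, -1.49573349e-05,
        1.27860807e+00, -1.50018314e-01]), 'dq': array([ 0.00123046, -0.00196847, -0.00331671, -0.00053265, -0.00204559,
        0.00060876]), 'joint_efforts': array([ 1.18201402e-03, -4.07292223e+01, -2.93702281e+01, -1.90528353e-04,
        3.36498750e-03, -9.87627857e-06]), 'eef_pos': array([0.23417646, 0.63244709, 0.23006223]), 'tcp_rot': array([ 1.76454155e-01,  9.84308269e-01, -1.02288690e-03, -3.39838291e-04]), 'contact_force': array([-0.98059708, -0.17943109, -0.9868251 ]), 'wrist_torque': array([-0.00894527, -0.00627467,  0.03725365]), 'finger_force': 0.0, 'opening': 0.9958055753256094} 0.0187
```

View pics/scene0.png

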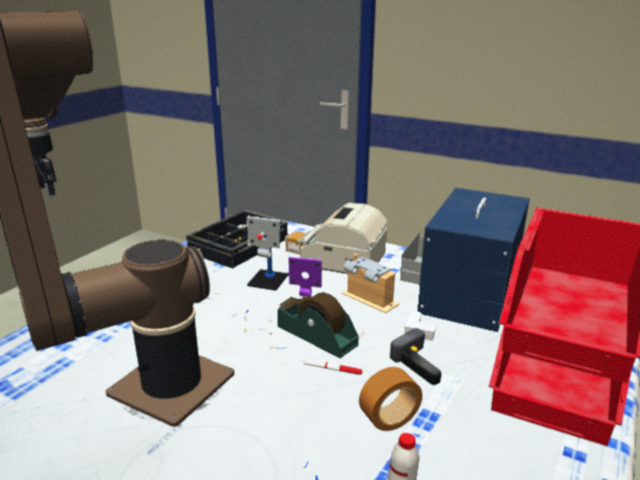

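View pics/top0.png

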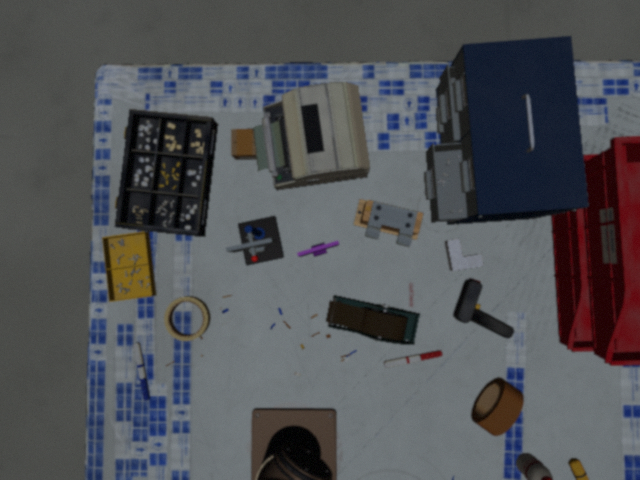

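The scene view shows the leaf on its stand at about (265,235), the purple look-alike at (305,272) and the jamb at (370,280). In the top view the stand is at (258,242), the look-alike at (318,249) and the jamb at (390,220). Next I'll enlarge both regions.

```bash
cat > h.py <<'E'
import numpy as np, cv2
from plant import readout, cams
from scipy.spatial.transform import Rotation as R
C={n:cams.get_calibration(n) for n in("scene","top")}
def ray(n,u,v):
    c=C[n]; d=np.array([(u-c['cx'])/c['fx'],-(v-c['cy'])/c['fy'],-1.])
    return c['eye'],R.from_quat(c['rotation']).apply(d)
def plane(n,u,v,z):
    o,d=ray(n,u,v); return o+d*(z-o[2])/d[2]
def two(a,b):  # a: scene px, b: top px -> point, miss distance
    o1,d1=ray('scene',*a); o2,d2=ray('top',*b)
    t=np.linalg.lstsq(np.c_[d1,-d2],o2-o1,rcond=None)[0]
    p,q=o1+t[0]*d1,o2+t[1]*d2; return (p+q)/2,np.linalg.norm(p-q)*1e3
def px(n,p):
    c=C[n]; q=R.from_quat(c['rotation']).inv().apply(np.asarray(p)-c['eye'])
    return np.array([c['cx']-c['fx']*q[...,0]/q[...,2],c['cy']+c['fy']*q[...,1]/q[...,2]]).T
def crop(n,im,x0,y0,x1,y1,k,f,marks=()):
    o=cv2.resize(im[y0:y1,x0:x1,::-1],None,fx=k,fy=k,interpolation=cv2.INTER_CUBIC)
    for x in range(-(-x0//10)*10,x1,10):
        cv2.line(o,((x-x0)*k,0),((x-x0)*k,6 if x%50 else 14),(0,255,255),1)
    for y in range(-(-y0//10)*10,y1,10):
        cv2.line(o,(0,(y-y0)*k),(6 if y%50 else 14,(y-y0)*k),(0,255,255),1)
    for m in marks: cv2.circle(o,(int((m[0]-x0+.5)*k),int((m[1]-y0+.5)*k)),3,(0,255,0),1)
    return o
E
python3 - <<'E'
from h import *
s=np.mean([cams.read_camera("scene") for _ in range(4)],0).astype(np.uint8)
t=np.mean([cams.read_camera("top") for _ in range(4)],0).astype(np.uint8)
np.savez("im0.npz",s=s,t=t)
a=crop("scene",s,240,205,400,315,5,0); cv2.imwrite("pics/s1.png",a)
b=crop("top",t,220,190,430,275,3,0)
b=np.vstack([crop("top",t,220,205,290,270,8,0)[:, :560], ]); c=crop("top",t,350,190,430,250,7,0)
cv2.imwrite("pics/t1.png",b); cv2.imwrite("pics/t2.png",c)
E
```

```text
(no output)
```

View pics/s1.png

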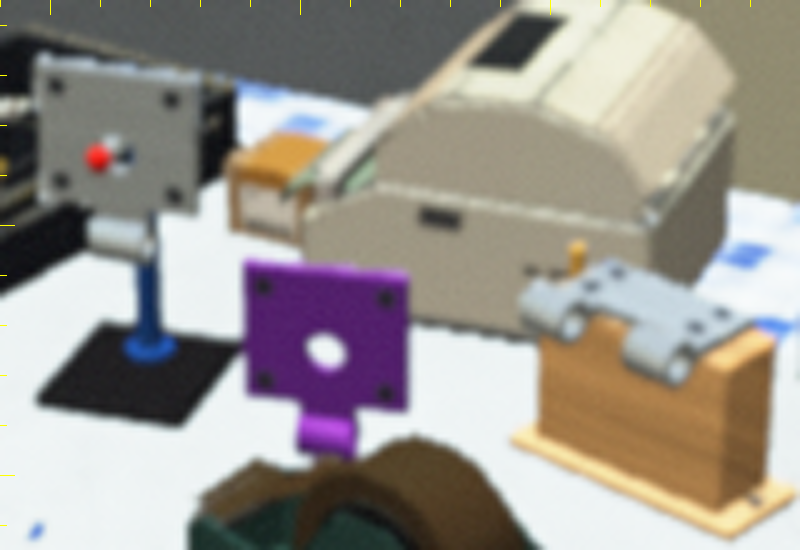

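View pics/t1.png

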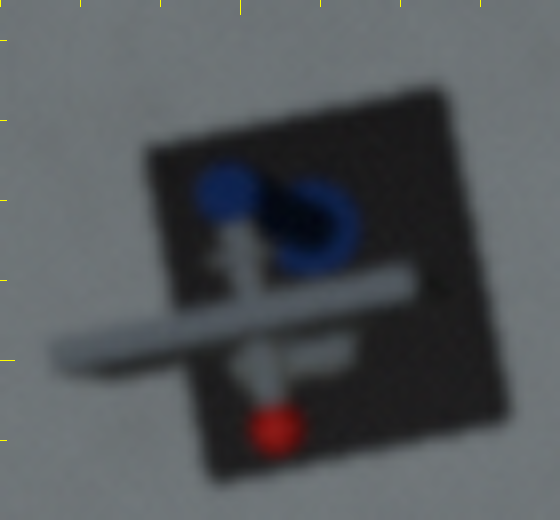

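View pics/t2.png

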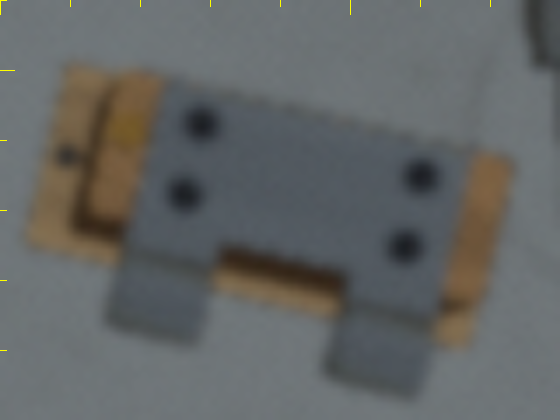

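The crops show these pixel positions:
- **Ball:** scene (259,236), top (254,258).
- **Leaf top corners:** scene (247,216.5) and (279.5,219).
- **Knuckle end bores:** scene (354.2,269.6) and (375.2,277.6).
- **Jamb screws:** clearly visible in the top view.

Now I'll triangulate from these.

```bash
python3 - <<'E'
from h import *
np.set_printoptions(precision=4,suppress=True)
d=np.load("im0.npz"); 
def cen(im,f):
    m=f(im.astype(int)); n,l,s,c=cv2.connectedComponentsWithStats(m.astype(np.uint8)); return [(s[i],c[i]) for i in range(1,n)]
red=lambda m:(m[...,0]>110)&(m[...,1]<70)&(m[...,2]<70)
S=lambda x,y:(240+(x+.5)/5-.5,205+(y+.5)/5-.5)
T=lambda x,y:(220+(x+.5)/8-.5,205+(y+.5)/8-.5)
J=lambda x,y:(350+(x+.5)/7-.5,190+(y+.5)/7-.5)
bs=[c for s,c in cen(d['s'][200:260,240:300],red) if s[4]>4]; bt=[c for s,c in cen(d['t'][240:270,240:270],red) if s[4]>4]
print(bs,bt)
b1=bs[0]+[240,200]; b2=bt[0]+[240,240]
print("ball",two(b1,b2))
# leaf top corners (mid thickness)
for a,b in(((38,57),(52,355)),((202,70),(413,280))):
    print("leaf corner",two(S(*a),T(*b)),plane('top',*T(*b),.197),plane('scene',*S(*a),.197))
P=[plane('top',*T(*b),.197) for b in((52,355),(413,280))]; e=P[0]-P[1]; print("leaf yaw",np.arctan2(-e[0],e[1]),np.linalg.norm(e),(P[0]+P[1])/2)
print("post top",plane('top',*T(227,192),.161))
# base corners
B=[plane('top',*T(*b),.010) for b in((150,150),(440,90),(505,420),(215,478))]; print("base",np.array(B),np.mean(B,0))
# jamb
E=[plane('scene',*S(*a),.1) for a in((573,325),(678,365))]; print("bore ends",np.array(E),np.linalg.norm(E[0]-E[1]))
e=E[0]-E[1]; y=np.arctan2(-e[0],e[1]); print('yaw',y)
sc=[plane('top',*J(*b),.104) for b in((203,125),(185,194),(421,177),(405,246))]; print("screw",np.array(sc)[:,:2],np.mean(sc,0))
for i,j in((0,2),(1,3)):
    e=sc[i]-sc[j]; print('yaw',np.arctan2(-e[0],e[1]),np.linalg.norm(e))
ss=[S(617,273),None,S(722,312),S(697,327)]
for k in(0,2,3): print("screw 3d",two(ss[k],J(*((203,125),(185,194),(421,177),(405,246))[k])))
fr=[plane('top',*J(*b),.1) for b in((106,325),(190,346),(323,375),(412,397))]; print("front",np.array(fr)[:,:2])
inn=[plane('top',*J(*b),.11) for b in((213,262),(193,342),(345,290),(326,372))]; print("inner",np.array(inn)[:,:2])
E
```

```text
[array([19.3333, 36.75  ])] [array([13.8182, 18.1818])]
ball (array([0.4344, 0.0704, 0.1547]), np.float64(1.0348409551389852))
leaf corner (array([0.4513, 0.1181, 0.1983]), np.float64(0.7345390462652804)) [0.4516 0.1181 0.197 ] [0.4539 0.1205 0.197 ]
leaf corner (array([0.4702, 0.0288, 0.2023]), np.float64(3.7546163556144183)) [0.4695 0.031  0.197 ] [0.4819 0.0342 0.197 ]
leaf yaw 0.2034408994264699 0.08888724257310235 [0.4605 0.0746 0.197 ]
post top [0.4933 0.0821 0.161 ]
base [[0.516  0.1298 0.01  ]
 [0.5332 0.0458 0.01  ]
 [0.4379 0.0266 0.01  ]
 [0.4213 0.1102 0.01  ]] [0.4771 0.0781 0.01  ]
bore ends [[ 0.4843 -0.1864  0.1   ]
 [ 0.4709 -0.2508  0.1   ]] 0.06578334176853019
yaw -0.205209916628709
screw [[ 0.5414 -0.1848]
 [ 0.5206 -0.1792]
 [ 0.5255 -0.2501]
 [ 0.5047 -0.2451]] [ 0.5231 -0.2148  0.104 ]
yaw -0.23891448991261435 0.06721429708154379
yaw -0.23610826667179938 0.06773192701348153
screw 3d (array([ 0.5413, -0.1845,  0.1049]), np.float64(0.316198389248666))
screw 3d (array([ 0.5256, -0.2503,  0.1052]), np.float64(0.9358584742871321))
screw 3d (array([ 0.5049, -0.2454,  0.1046]), np.float64(1.0052440798818336))
front [[ 0.4813 -0.1555]
 [ 0.4749 -0.1808]
 [ 0.4661 -0.2207]
 [ 0.4595 -0.2473]]
inner [[ 0.4996 -0.1869]
 [ 0.4756 -0.1807]
 [ 0.4911 -0.2261]
 [ 0.4666 -0.2203]]
```

The measurements agree:
- **Leaf:** centre (0.460, 0.075), top at about 0.198, yaw 0.20.
- **Peg:** z 0.155.
- **Jamb bore:** (0.482, -0.2045, 0.10), yaw -0.237.

I'll move to above the leaf.

step_arm(increments=[[[14,-35,4],[0,0,-0.0635]],[[14,-35,4],[0,0,-0.0635]],[[14,-35,4],[0,0,-0.0635]],[[14,-35,4],[0,0,-0.0635]],[[14,-35,4],[0,0,-0.0635]],[[14,-35,4],[0,0,-0.0635]],[[14,-35,4],[0,0,-0.0635]],[[14,-35,4],[0,0,-0.0635]]], fingers=0.0, grip_force=60)

```text
time: 1.17
eef_pos: [0.3467, 0.3513, 0.2638]
tcp_rot: [0.419, 0.908, 0.0, 0.0]
contact_force: [0.8, -0.6, 0.0]
opening: 0.503
finger_force: 0.0
```

step_arm(increments=[[[14,-35,2],[0,0,-0.0635]],[[14,-35,2],[0,0,-0.0635]],[[14,-35,2],[0,0,-0.0635]],[[14,-35,2],[0,0,-0.0635]],[[14,-35,2],[0,0,-0.0635]],[[14,-35,2],[0,0,-0.0635]],[[14,-35,2],[0,0,-0.0635]],[[14,-35,2],[0,0,-0.0635]]])

```text
time: 1.83
eef_pos: [0.4588, 0.0711, 0.2799]
tcp_rot: [0.634, 0.773, 0.0, 0.0]
contact_force: [1.0, 1.5, -0.1]
opening: 0.499
finger_force: 0.0
```

step_arm(increments=[[[0,0,0],[0,0,0]],[[0,0,0],[0,0,0]]])

```text
time: 2.0
eef_pos: [0.4589, 0.0714, 0.2796]
tcp_rot: [0.634, 0.773, 0.0, -0.0]
contact_force: [0.0, -0.1, 0.1]
opening: 0.503
finger_force: 0.0
```

step_arm(increments=[[[0.5,1.5,-25],[0,0,0]],[[0.5,1.5,-25],[0,0,0]],[[0,0.5,-25],[0,0,0]],[[0,0,-22],[0,0,0]],[[0,0,-14],[0,0,0]],[[0,0,0],[0,0,0]],[[0,0,0],[0,0,0]]])

```text
time: 2.58
eef_pos: [0.4586, 0.0777, 0.1678]
tcp_rot: [0.632, 0.775, -0.0, -0.001]
contact_force: [0.4, -0.9, 0.5]
opening: 0.5
finger_force: 0.0
```

```bash
python3 - <<'E'
from h import *
s=readout.get_state(); print(s['eef_pos'],s['contact_force'],s['opening'])
a=cams.read_camera("scene"); t=cams.read_camera("top")
A=crop("s",a,235,180,305,300,5,0); B=crop("t",t,215,190,300,275,5,0)
h=600; pad=lambda i:cv2.copyMakeBorder(i,0,h-i.shape[0],0,4,0)
cv2.imwrite("pics/g1.png",np.hstack([pad(A),pad(B)]))
E
```

```text
[0.45855226 0.0777058  0.16780108] [ 0.35096689 -0.90067204  0.45435529] 0.4999450634631191
```

View pics/g1.png

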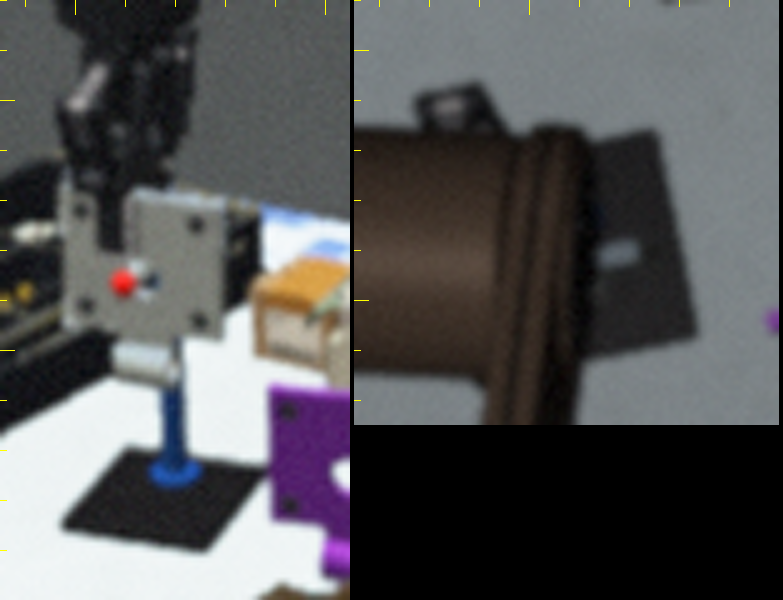

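The scene crop shows the front finger ahead of the plate, with its tip just above the ball at (259,236). The top view is hidden by the arm. I'll trim y by 3 mm and close.

step_arm(increments=[[[1,-3,0],[0,0,0]],[[0,0,0],[0,0,0]]])

```text
time: 2.85
eef_pos: [0.4615, 0.0733, 0.1699]
tcp_rot: [0.633, 0.774, 0.001, 0.001]
contact_force: [-0.4, -0.1, 0.6]
opening: 0.502
finger_force: 0.0
```

step_arm(increments=[[[0,0,0],[0,0,0]],[[0,0,0],[0,0,0]],[[0,0,0],[0,0,0]],[[0,0,0],[0,0,0]],[[0,0,0],[0,0,0]],[[0,0,0],[0,0,0]],[[0,0,0],[0,0,0]],[[0,0,0],[0,0,0]]], fingers=-1, grip_force=80)

```text
time: 3.52
eef_pos: [0.461, 0.0734, 0.1688]
tcp_rot: [0.633, 0.774, 0.0, 0.001]
contact_force: [1.1, 0.2, 3.6]
opening: 0.079
finger_force: 78.7
```

step_arm(increments=[[[0,0,2],[0,0,0]],[[0,0,2],[0,0,0]],[[0,0,2],[0,0,0]],[[0,0,0],[0,0,0]],[[0,0,0],[0,0,0]],[[0,0,0],[0,0,0]]])

```text
time: 4.02
eef_pos: [0.4601, 0.0735, 0.1739]
tcp_rot: [0.633, 0.774, -0.0, -0.0]
contact_force: [0.6, -0.7, -2.1]
opening: 0.081
finger_force: 78.3
```

Lifted: 2.1 N of weight is carried, so the leaf hangs free. Now I'll draw it off along the stand's -x, watching the force.

step_arm(increments=[[[-4.9,-1.0,0],[0,0,0]],[[-4.9,-1.0,0],[0,0,0]],[[-4.9,-1.0,0],[0,0,0]],[[0,0,0],[0,0,0]],[[0,0,0],[0,0,0]]])

```text
time: 4.43
eef_pos: [0.4454, 0.0704, 0.1743]
tcp_rot: [0.633, 0.774, 0.0, 0.0]
contact_force: [-0.6, -0.7, -1.2]
opening: 0.078
finger_force: 78.2
```

```bash
python3 - <<'E'
from h import *
s=readout.get_state(); print(s['eef_pos'],s['contact_force'],s['wrist_torque'])
a=cams.read_camera("scene")
cv2.imwrite("pics/g2.png",crop("s",a,240,205,290,265,10,0))
E
```

```text
[0.44538789 0.07040947 0.174312  ] [-0.58749992 -0.71210685 -1.22725564] [-0.00342199 -0.05708398  0.03489406]
```

View pics/g2.png

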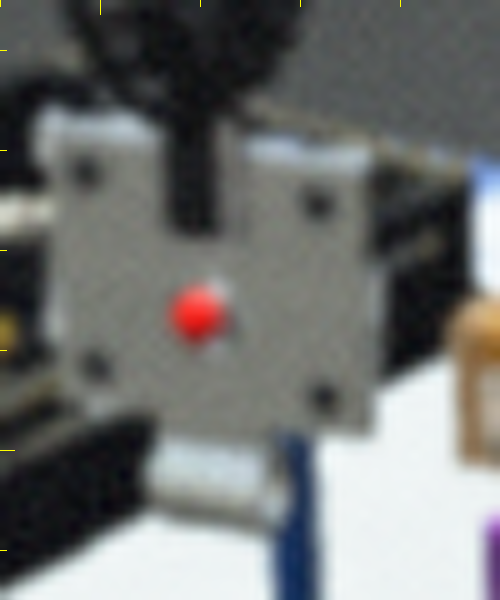

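The leaf is partway along the peg, with the ball at scene (259,236) in front of the hole. I'll compute the hole-to-ball offset from the screw holes.

```bash
python3 - <<'E'
from h import *
b=np.array([.4344,.0704,.1547]); ux=np.array([.98,.199,0]);uy=np.array([-.199,.98,0]);uz=np.array([0,0,1])
p0=px('scene',b)
for v in (ux*.007,uy*.01,uz*.01): print(px('scene',b+v)-p0)
print(p0)
E
```

```text
[ 1.03796052 -1.01068898]
[-3.48462041 -0.4776559 ]
[-0.15273247 -3.46800036]
[259.14353632 236.73612127]
```

The hole reads about 1 px (roughly 2 mm after correcting for bias) below the ball axis, so I'll raise 1.5 mm and continue pulling.

step_arm(increments=[[[0,0,1.5],[0,0,0]],[[-3.9,-0.8,0],[0,0,0]],[[-3.9,-0.8,0],[0,0,0]],[[-3.9,-0.8,0],[0,0,0]],[[0,0,0],[0,0,0]]])

```text
time: 4.9
eef_pos: [0.4332, 0.068, 0.1756]
tcp_rot: [0.633, 0.774, -0.0, -0.0]
contact_force: [-1.0, 0.6, -2.8]
opening: 0.08
finger_force: 78.2
```

step_arm(increments=[[[-3.9,-0.8,0],[0,0,0]],[[-3.9,-0.8,0],[0,0,0]],[[-3.9,-0.8,0],[0,0,0]],[[-2.9,-0.6,0],[0,0,0]],[[0,0,0],[0,0,0]],[[0,0,0],[0,0,0]]])

```text
time: 5.4
eef_pos: [0.4193, 0.065, 0.1759]
tcp_rot: [0.633, 0.774, 0.0, 0.0]
contact_force: [-0.8, -0.3, -1.8]
opening: 0.077
finger_force: 78.2
```

step_arm(increments=[[[-3.9,-0.8,0],[0,0,0]],[[-2,-0.4,0],[0,0,0]],[[0,0,0],[0,0,0]],[[0,0,0],[0,0,0]]])

```text
time: 5.73
eef_pos: [0.4135, 0.0638, 0.1758]
tcp_rot: [0.633, 0.774, 0.0, 0.0]
contact_force: [0.7, 1.2, -1.5]
opening: 0.075
finger_force: 78.2
```

```bash
python3 - <<'E'
from h import *
s=readout.get_state(); print(s['eef_pos'],s['contact_force'],s['qpos'])
a=cams.read_camera("scene");t=cams.read_camera("top")
A=crop("s",a,230,195,290,270,8,0);B=crop("t",t,225,200,285,275,8,0)
cv2.imwrite("pics/g3.png",cv2.resize(np.hstack([A,B]),(800,500)))
E
```

```text
[0.41347187 0.063846   0.17581406] [ 0.70272032  1.22615531 -1.51128103] [-9.03922425e-02 -2.56668592e-01  2.23085277e+00  3.97735888e-05
  1.16733828e+00 -2.90358742e-01]
```

View pics/g3.png

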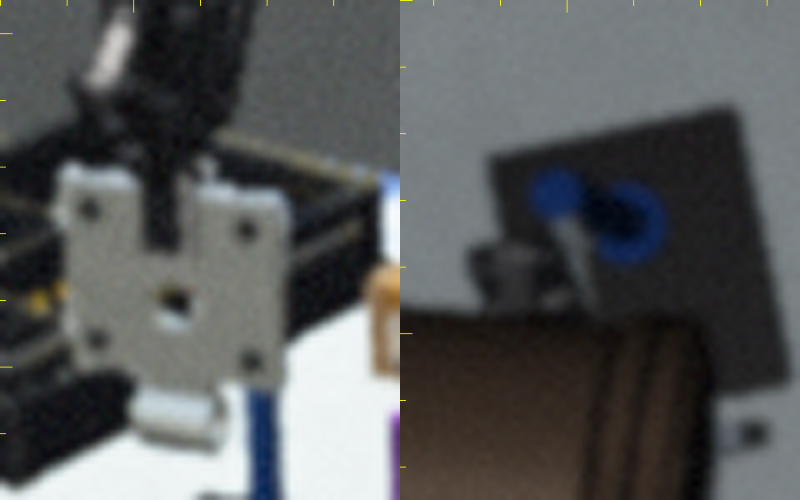

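The hole is now clear with the ball behind the leaf, at about scene (256,240), so the leaf is off the peg. Next I'll raise it and carry it over the jamb, turning by -0.434.

step_arm(increments=[[[0,0,15],[0,0,0]],[[0,0,25],[0,0,0]],[[0,0,25],[0,0,0]],[[0,0,25],[0,0,0]],[[0,0,20],[0,0,0]],[[0,0,10],[0,0,0]],[[0,0,0],[0,0,0]]])

```text
time: 6.42
eef_pos: [0.4149, 0.0638, 0.2987]
tcp_rot: [0.633, 0.774, 0.002, 0.002]
contact_force: [0.1, 0.0, -1.3]
opening: 0.076
finger_force: 78.4
```

step_arm(increments=[[[5,-20,0],[0,0,-0.05]],[[8,-31,0],[0,0,-0.05]],[[8,-31,0],[0,0,-0.05]],[[8,-31,0],[0,0,-0.05]],[[8,-31,0],[0,0,-0.05]],[[8,-31,0],[0,0,-0.05]],[[8,-31,0],[0,0,-0.05]],[[8,-31,0],[0,0,-0.05]]])

```text
time: 7.08
eef_pos: [0.474, -0.1744, 0.2933]
tcp_rot: [0.775, 0.632, -0.001, -0.002]
contact_force: [1.0, -0.5, -2.0]
opening: 0.078
finger_force: 78.3
```

step_arm(increments=[[[7,-31,0],[0,0,-0.034]],[[0,0,0],[0,0,0]],[[0,0,0],[0,0,0]],[[0,0,0],[0,0,0]],[[0,0,0],[0,0,0]]])

```text
time: 7.5
eef_pos: [0.4811, -0.2029, 0.2947]
tcp_rot: [0.784, 0.62, -0.0, -0.001]
contact_force: [-0.6, 0.4, -0.7]
opening: 0.076
finger_force: 78.4
```

```bash
python3 - <<'E'
from h import *
s=readout.get_state(); print(s['eef_pos'],s['tcp_rot'],s['contact_force'])
a=np.mean([cams.read_camera("scene") for _ in range(4)],0).astype(np.uint8);t=cams.read_camera("top")
np.savez("im1.npz",s=a,t=t)
A=crop("s",a,325,180,410,290,5,0);B=crop("t",t,350,180,425,290,5,0)
cv2.imwrite("pics/j1.png",np.hstack([A[:,:],B]))
E
```

```text
[ 0.48113652 -0.20293031  0.29473807] [ 7.84442715e-01  6.20200436e-01 -1.34307777e-04 -1.01386306e-03] [-0.57032745  0.41261848 -0.70790715]
```

View pics/j1.png

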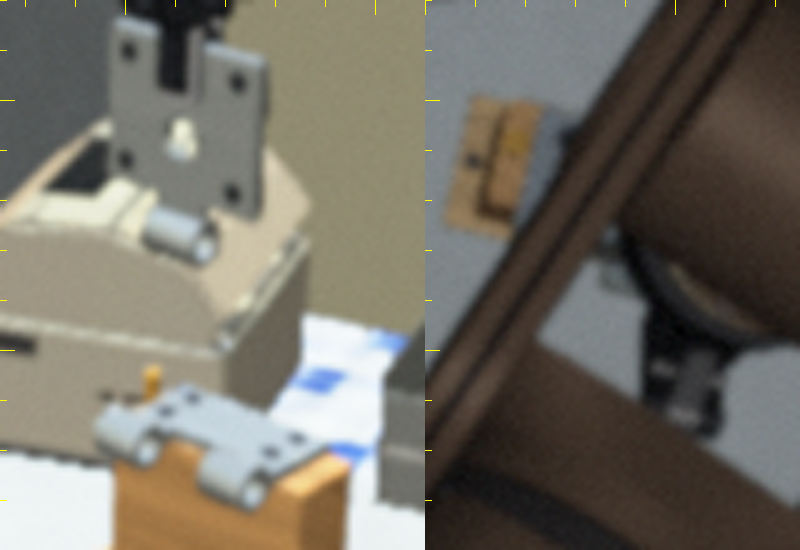

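The scene crop shows the loose knuckle's end bore at (365.4,229) and the fixed ends at (353.8,270.6) and (375,278). I'll work out the offsets.

```bash
python3 - <<'E'
from h import *
np.set_printoptions(precision=4,suppress=True)
S=lambda x,y:(325+(x+.5)/5-.5,180+(y+.5)/5-.5)
w=-.235; ux=np.array([np.cos(w),np.sin(w),0]);uy=np.array([-np.sin(w),np.cos(w),0])
tcp=np.array([.4811,-.2030,.2947])
for z in(.220,.2229,.226):
    p=plane('scene',*S(204,247),z)+.016*uy; d=p-tcp; print(z,p,'rel tcp leaf x,y',d@ux,d@uy)
E=[plane('scene',*S(*a),.1) for a in((146,455),(252,492))]; print(E, E[0]-.02*uy,E[1]+.048*uy)
# sub-pixel bright bore centroids in scene
im=np.load("im1.npz")['s'].astype(float).mean(2)
for c in((365.4,229),(353.8,270.6),(375,278)):
    u,v=int(round(c[0])),int(round(c[1])); print(c); print(im[v-5:v+6,u-6:u+7].astype(int))
E
```

```text
0.22 [ 0.4842 -0.1987  0.22  ] rel tcp leaf x,y 0.001985550238838295 0.004930053048358636
0.2229 [ 0.4779 -0.2014  0.2229] rel tcp leaf x,y -0.00347279924909183 0.0007768712648773201
0.226 [ 0.4712 -0.2044  0.226 ] rel tcp leaf x,y -0.009307586632740906 -0.0036627368484991162
[array([ 0.4788, -0.1879,  0.1   ]), array([ 0.4687, -0.2512,  0.1   ])] [ 0.4741 -0.2074  0.1   ] [ 0.4799 -0.2045  0.1   ]
(365.4, 229)
[[207 207 203 199 190 169 138 116 123 153 188 199 190]
 [203 206 207 206 201 174 131  96  94 132 181 198 195]
 [193 198 202 204 192 161 122  99  94 123 165 188 190]
 [173 183 189 190 175 153 141 133 120 128 164 187 191]
 [147 159 167 168 159 162 176 173 152 143 169 188 189]
 [118 129 142 144 145 168 195 193 170 151 172 188 190]
 [100 104 112 118 128 165 196 194 168 153 175 189 189]
 [120 112 104 101 110 145 174 174 163 164 182 188 188]
 [153 146 128 113 109 121 143 158 169 181 185 189 188]
 [157 160 154 145 136 134 147 168 181 187 189 189 191]
 [149 154 159 160 157 161 171 185 189 188 191 190 190]]
(353.8, 270.6)
[[192 199 199 201 192 164 132 105 103 123 136 139 153]
 [184 190
[... 458 characters left out ...]
19 119 118 120 118 117 119]
 [149 129 130 128 125 124 125 124 123 121 121 119 117]]
(375, 278)
[[202 202 203 203 204 200 185 164 155 171 187 188 171]
 [198 199 203 202 200 182 149 118 110 132 152 148 133]
 [190 194 198 200 188 162 126 101  92 100 114 119 134]
 [176 184 191 189 175 153 143 129 109  96 108 134 160]
 [154 167 175 174 160 168 175 166 140 111 113 135 159]
 [124 141 154 153 153 181 196 184 152 120 120 131 144]
 [101 111 123 130 143 181 197 181 148 123 123 127 130]
 [ 95  95 104 107 124 156 173 157 134 121 123 126 125]
 [110 106 103 102 106 121 132 128 120 121 123 125 129]
 [123 120 118 112 109 107 111 115 118 118 122 124 123]
 [125 125 124 120 119 116 115 118 120 119 121 121 122]]
```

```bash
python3 - <<'E'
from h import *
np.set_printoptions(precision=4,suppress=True)
w=-.2365; ux=np.array([np.cos(w),np.sin(w),0]);uy=np.array([-np.sin(w),np.cos(w),0])
leaf=plane('scene',365.4,229.4,.2229)+.016*uy
J=[plane('scene',353.9,269.8,.1)-.02*uy,plane('scene',375.05,278.4,.1)+.048*uy]
print(leaf,J)
for j in J+[np.mean(J,0)]: d=j-leaf; print('move',d*1e3,'jamb axes',d@ux*1e3,d@uy*1e3)
top=np.array([.4834,-.2051]); tl=np.array([.4811,-.2030])+.0012*uy[:2]; d=top-tl; print('top move',d*1e3,d@ux[:2]*1e3,d@uy[:2]*1e3)
E
```

```text
[ 0.4757 -0.2025  0.2229] [array([ 0.4783, -0.2056,  0.1   ]), array([ 0.4781, -0.2055,  0.1   ])]
move [   2.5772   -3.1557 -122.9   ] jamb axes 3.2448177892564267 -2.4640149560941023
move [   2.4283   -3.0252 -122.9   ] jamb axes 3.069494129940465 -2.372008706308126
move [   2.5027   -3.0904 -122.9   ] jamb axes 3.15715595959845 -2.4180118312011274
top move [ 2.0188 -3.2666] 2.7280102991969004 -2.7026509266876766
```

Both methods agree on a move of about (2.3, -3.2, -123) mm. I'll lower partway and recheck.

step_arm(increments=[[[2.3,-3.2,-10],[0,0,-0.004]],[[0,0,-20],[0,0,0]],[[0,0,-20],[0,0,0]],[[0,0,-20],[0,0,0]],[[0,0,-12],[0,0,0]],[[0,0,0],[0,0,0]],[[0,0,0],[0,0,0]],[[0,0,0],[0,0,0]]])

```text
time: 8.42
eef_pos: [0.4846, -0.2078, 0.2151]
tcp_rot: [0.786, 0.618, 0.0, 0.001]
contact_force: [-0.3, 0.2, -0.9]
opening: 0.075
finger_force: 78.2
```

```bash
cat > chk.py <<'E'
from h import *
import sys
np.set_printoptions(precision=4,suppress=True)
P=[];F=[]
fr=[]
for _ in range(4): fr.append(cams.read_camera("scene")); s=readout.get_state(); P.append(s['eef_pos']); F.append(s['contact_force'])
a=np.mean(fr,0).astype(np.uint8); tcp=np.mean(P,0); print('tcp',tcp,s['tcp_rot'],np.mean(F,0))
cv2.imwrite("pics/%s.png"%sys.argv[1],crop("s",a,330,190,410,300,5,0))
w=-.2365; uy=np.array([-np.sin(w),np.cos(w),0]); ux=np.array([np.cos(w),np.sin(w),0])
j=np.array([.4782,-.20555,.1]); z=tcp[2]-.0718
guess=px('scene',j+[0,0,z-.1]-.016*uy); print('expected px if aligned',guess, 'bore z',z)
im=cv2.GaussianBlur(a.astype(np.float32).mean(2),(0,0),.7); u,v=guess.round().astype(int)
print(u,v);print(im[v-7:v+8,u-7:u+8].astype(int))
if len(sys.argv)>2:
    q=(float(sys.argv[2]),float(sys.argv[3])); 
E
python3 chk.py k1
```

```text
tcp [ 0.4847 -0.2079  0.2155] [0.786  0.6182 0.0004 0.0012] [ 0.3797 -0.0577 -1.7315]
expected px if aligned [365.6508 258.6853] bore z 0.14367170641929905
366 259
[[192 184 174 162 152 142 130 120 121 129 134 130 121 117 119]
 [203 200 196 189 180 168 151 131 122 126 131 126 118 117 120]
 [201 203 204 203 199 189 170 140 117 113 119 119 113 110 112]
 [188 195 200 203 203 194 172 141 115 106 112 117 111 104 103]
 [169 179 188 193 194 185 167 147 130 119 116 116 109 100  98]
 [143 156 168 176 178 172 164 162 157 143 128 117 107  98  97]
 [121 131 142 152 157 157 165 178 181 165 142 125 112 102  98]
 [117 117 121 127 133 141 161 184 188 175 160 150 137 120 108]
 [131 126 122 120 119 128 149 172 178 176 179 182 175 156 137]
 [144 150 150 142 133 131 140 155 166 178 193 203 201 189 175]
 [160 176 182 178 168 158 155 160 173 188 203 210 210 207 201]
 [182 196 203 202 197 190 185 186 192 201 208 211 212 212 210]
 [193 200 207 210 209 207 205 205 206 209 210 211 212 212 212]
 [177 185 194 203 208 210 210 211 211 211 211 211 211 211 212]
 [145 156 169 183 194 200 205 209 211 212 212 211 211 211 212]]
```

View pics/k1.png

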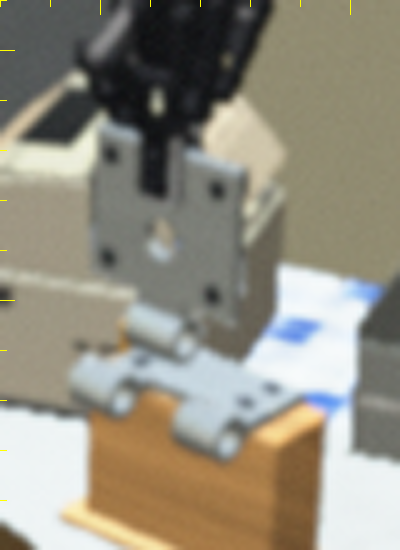

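The loose end bore is at (366.7,258.8) against an expected (365.65,258.7). The TCP is also about (1.3,-1.7) mm past its target, so I'll correct that and lower into the gap.

step_arm(increments=[[[-1.3,1.9,0],[0,0,0]],[[0,0,-8],[0,0,0]],[[0,0,-8],[0,0,0]],[[0,0,0],[0,0,0]],[[0,0,0],[0,0,0]]])

```text
time: 9.03
eef_pos: [0.4819, -0.205, 0.1964]
tcp_rot: [0.786, 0.618, -0.0, -0.001]
contact_force: [0.0, -0.5, -1.0]
opening: 0.075
finger_force: 78.3
```

```bash
python3 chk.py k2
```

```text
tcp [ 0.4825 -0.2054  0.1976] [0.7861 0.6181 0.0001 0.0002] [ 0.0457 -0.6351 -1.7926]
expected px if aligned [365.3579 265.1029] bore z 0.125844345616362
365 265
[[170 159 149 139 132 125 119 117 123 131 133 125 115 112 115]
 [193 185 176 165 153 141 127 120 127 142 153 154 147 138 132]
 [203 201 196 190 180 164 141 122 123 141 164 178 179 169 157]
 [201 203 204 203 196 177 147 120 111 128 161 188 199 195 186]
 [189 195 199 202 196 175 147 121 110 121 154 190 206 208 204]
 [170 180 187 191 184 168 153 140 129 131 157 190 208 211 211]
 [144 157 168 173 170 165 169 168 157 151 167 194 208 212 211]
 [116 129 142 150 152 162 180 188 176 167 179 199 209 211 212]
 [ 97 108 118 125 132 151 176 186 178 175 190 205 211 212 212]
 [ 95 103 110 114 120 137 158 166 165 175 195 208 212 212 212]
 [107 113 119 122 125 132 139 142 149 170 193 205 209 211 212]
 [117 123 129 135 139 139 137 138 148 169 188 199 204 207 210]
 [119 123 129 136 141 144 145 152 165 180 192 199 202 204 206]
 [117 120 123 129 134 140 150 165 181 192 198 202 203 204 205]
 [115 116 118 121 125 134 149 171 188 197 201 203 203 204 205]]
```

step_arm(increments=[[[0.7,-0.9,0],[0,0,0]],[[0,0,-7],[0,0,0]],[[0,0,-7],[0,0,0]],[[0,0,-6],[0,0,0]],[[0,0,-5.5],[0,0,0]],[[0,0,0],[0,0,0]],[[0,0,0],[0,0,0]],[[0,0,0],[0,0,0]]])

```text
time: 9.9
eef_pos: [0.4834, -0.2064, 0.1724]
tcp_rot: [0.786, 0.618, 0.0, 0.0]
contact_force: [0.3, 1.0, -2.3]
opening: 0.077
finger_force: 78.4
```

```bash
python3 chk.py k3
```

```text
tcp [ 0.4835 -0.2065  0.1728] [0.786  0.6182 0.0001 0.0005] [ 0.3267  0.032  -1.9277]
expected px if aligned [364.9544 273.9452] bore z 0.10095888816816687
365 274
[[183 172 160 149 141 132 123 118 123 135 140 134 121 115 116]
 [201 195 187 178 168 154 137 124 128 146 159 158 150 141 134]
 [204 204 202 199 192 177 154 134 135 155 172 178 174 166 157]
 [196 201 204 205 201 186 161 144 150 171 187 193 192 187 183]
 [180 189 196 199 196 181 161 156 170 188 198 201 201 199 199]
 [157 169 180 186 183 170 161 168 185 196 201 202 203 203 204]
 [129 143 156 165 164 158 161 174 187 195 198 201 202 203 204]
 [107 117 129 139 141 143 154 169 179 187 192 196 199 201 201]
 [101 102 108 115 119 124 137 152 163 173 181 187 192 196 194]
 [108 104 103 104 104 107 115 127 139 151 163 173 181 186 184]
 [117 113 110 107 104 102 103 107 115 126 138 152 164 171 170]
 [123 121 118 115 112 109 105 102 102 105 114 126 139 149 152]
 [126 125 123 122 119 117 114 109 104 100 101 106 115 124 131]
 [127 127 126 125 124 123 121 118 114 109 104 102 103 107 113]
 [126 126 126 126 126 125 124 123 121 118 115 111 108 106 107]]
```

View pics/k3.png

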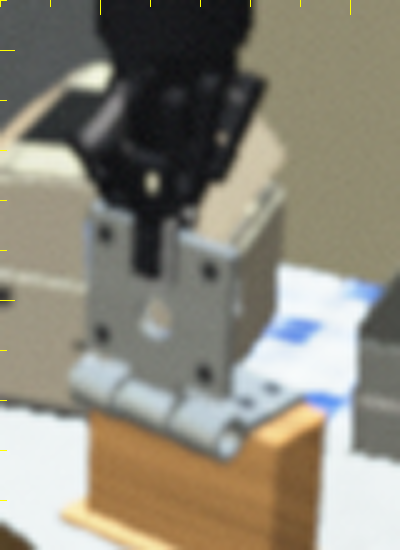

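The three knuckles look like one continuous tube, from (346,262) to (376,278). I'll do one numeric check that the highlight and lower edge are collinear across them.

```bash
python3 - <<'E'
from h import *
a=np.mean([cams.read_camera("scene") for _ in range(6)],0); g=cv2.GaussianBlur(a.mean(2).astype(np.float32),(0,0),.8)
s=8.6/21.15
for u in range(346,376):
    c=269.8+s*(u-353.9)  # bore-axis line of end features
    r=np.arange(-8,8,.25); p=np.array([cv2.getRectSubPix(g,(1,1),(float(u),float(c+d)))[0,0] for d in r])
    k=p.argmax(); dp=np.gradient(p); m=(r>-2)
    print(u,'ridge',r[(r<1)&(r>-7)][p[(r<1)&(r>-7)].argmax()],'dark',r[m][p[m].argmin()],'steepest down',r[m][dp[m].argmin()],int(p.max()))
s=readout.get_state(); print(s['dq'].round(4),s['time'],s['contact_force'],s['finger_force'])
E
```

```text
346 ridge -2.75 dark 4.25 steepest down 1.0 197
347 ridge -4.0 dark 4.0 steepest down 1.75 202
348 ridge -4.25 dark 3.75 steepest down 1.0 204
349 ridge -3.75 dark 4.25 steepest down 1.5 203
350 ridge -4.25 dark 3.75 steepest down 1.25 204
351 ridge -4.5 dark 3.5 steepest down 1.0 204
352 ridge -5.0 dark 3.75 steepest down 1.5 202
353 ridge -5.5 dark 3.5 steepest down 1.0 194
354 ridge -5.75 dark 3.25 steepest down 0.5 179
355 ridge -2.25 dark 3.75 steepest down 1.5 191
356 ridge -2.5 dark 3.25 steepest down 0.75 199
357 ridge -3.0 dark 3.0 steepest down 0.25 201
358 ridge -2.5 dark 3.5 steepest down 1.0 203
359 ridge -2.75 dark 3.25 steepest down 0.75 203
360 ridge -2.25 dark 3.75 steepest down 1.0 203
361 ridge -2.75 dark 3.5 steepest down 0.75 203
362 ridge -3.0 dark 3.75 steepest down 1.25 197
363 ridge -3.5 dark 3.5 steepest down 0.75 183
364 ridge -2.0 dark 3.25 steepest down 1.75 162
365 ridge -1.25 dark 3.75 steepest down 1.0 174
366 ridge -1.75 dark 3.5 steepest down 0.75 187
367 ridge -3.0 dark 3.75 steepest down 1.25 196
368 ridge -3.5 dark 3.5 steepest down 1.75 201
369 ridge -4.0 dark 4.0 steepest down 1.5 202
370 ridge -4.25 dark 3.75 steepest down 1.0 203
371 ridge -4.75 dark 4.25 steepest down 1.5 204
372 ridge -5.0 dark 3.75 steepest down 1.25 204
373 ridge -5.5 dark 4.25 steepest down 1.75 204
374 ridge -6.0 dark 4.0 steepest down 2.75 202
375 ridge -6.5 dark 4.5 steepest down 2.0 197
[-0.0007  0.0009  0.0015 -0.0005  0.0001  0.0003] 10.4 [ 0.32961931 -0.27919095 -1.56101184] 78.40402007102966
```

The loose knuckle is about 0.4 px (1 mm) high and slightly towards +y. A small trim is due.

step_arm(increments=[[[-0.3,-1.2,-0.9],[0,0,0]],[[0,0,0],[0,0,0]],[[0,0,0],[0,0,0]],[[0,0,0],[0,0,0]],[[0,0,0],[0,0,0]]])

```text
time: 10.82
eef_pos: [0.483, -0.2075, 0.1714]
tcp_rot: [0.786, 0.618, 0.0, -0.0]
contact_force: [-0.7, -0.7, -2.9]
opening: 0.078
finger_force: 78.4
```

```bash
python3 - <<'E'
from h import *
fr=[];P=[];F=[]
for _ in range(8): fr.append(cams.read_camera("scene"));st=readout.get_state();P.append(st['eef_pos']);F.append(st['contact_force'])
a=np.mean(fr,0); g=cv2.GaussianBlur(a.mean(2).astype(np.float32),(0,0),.5)
print(np.mean(P,0),np.mean(F,0),st['time'],np.abs(st['dq']).max())
s=8.6/21.15
D=[]
for u in range(344,378):
    c=269.8+s*(u-353.9); r=np.arange(-2,8,.1); p=np.array([cv2.getRectSubPix(g,(1,1),(float(u),float(c+d)))[0,0] for d in r])
    D.append(r[p.argmin()]); q=[int(cv2.getRectSubPix(g,(1,1),(float(u),float(c+d)))[0,0]) for d in(-3,-2,-1)]
    print(u,q,round(D[-1],2))
D=np.array(D); print(D[4:10].mean(),D[13:19].mean(),D[25:30].mean())
cv2.imwrite("pics/k4.png",crop("s",a.astype(np.uint8),340,250,382,290,18,0))
E
```

```text
[ 0.48296325 -0.20754063  0.17142124] [-0.11041704  0.28912774 -2.04197832] 11.2167 0.0015467808310149413
344 [165, 175, 175] 6.2
345 [185, 190, 184] 2.9
346 [198, 195, 186] 3.4
347 [201, 198, 188] 4.0
348 [202, 198, 189] 3.6
349 [203, 199, 190] 4.1
350 [203, 199, 190] 3.8
351 [201, 194, 182] 3.4
352 [189, 176, 164] 3.9
353 [162, 159, 166] 3.6
354 [152, 171, 183] 4.1
355 [173, 191, 191] 3.7
356 [194, 201, 195] 3.4
357 [203, 205, 196] 3.9
358 [202, 204, 197] 3.6
359 [202, 205, 198] 4.1
360 [201, 205, 199] 3.7
361 [201, 206, 200] 4.3
362 [203, 204, 197] 3.9
363 [194, 191, 178] 3.5
364 [175, 166, 158] 3.1
365 [165, 167, 166] 3.7
366 [183, 187, 181] 3.3
367 [198, 196, 186] 3.9
368 [201, 197, 187] 3.5
369 [202, 197, 189] 4.0
370 [202, 198, 190] 3.7
371 [203, 198, 190] 3.3
372 [201, 196, 185] 3.8
373 [191, 179, 169] 3.5
374 [161, 156, 167] 4.0
375 [136, 154, 179] 3.7
376 [125, 155, 177] 3.3
377 [117, 140, 151] 2.8
3.7333333333333383 3.916666666666672 3.660000000000005
```

View pics/k4.png

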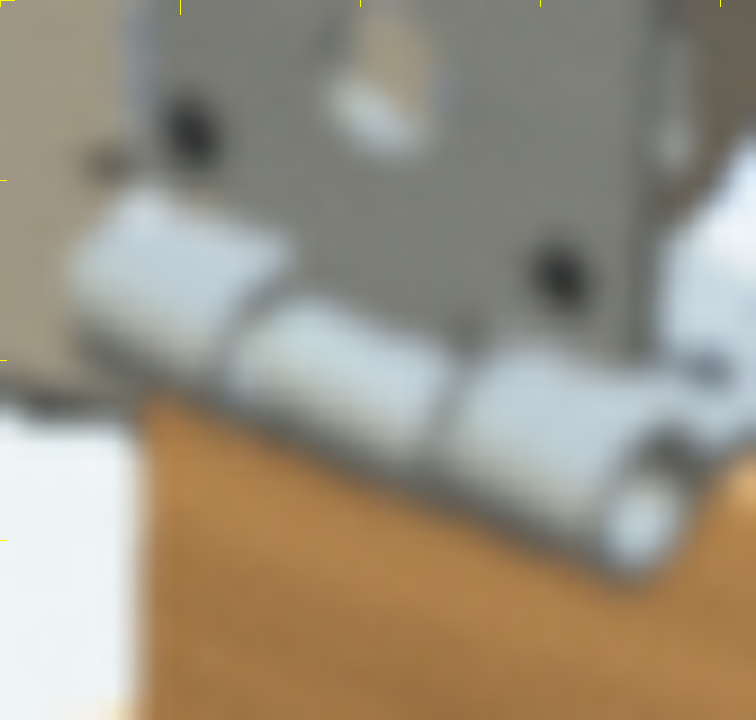

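The three knuckles line up in one tube, with similar gaps near (353,270) and (364.5,273). The arm is still and the force is only the leaf's weight, so I'm handing in.

```bash
python3 -c "
from plant import sign_off
print(sign_off())"
```

```text
the job is handed in; nothing more can be done
None
```

I lifted the leaf off its peg and handed the job in with the gripper holding it still, its knuckle between the two fixed knuckles and in line with them to about 1 mm in the scene camera view. The tool force showed only the leaf's weight, so it was not pressing on the jamb. The hand-in gave no score.

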